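# Close the aired collection bin and post the left-over carton

## Robot

A 7-joint arm with a two-finger parallel gripper is mounted at the origin on the work surface. World frame = base frame: x ahead of the robot, y to its left, z up, the work surface at z = 0. Lengths are in m, angles in rad, forces in N, time in s.
With the tool pointing down it reaches from about 0.425 to 0.875 m from the base axis. Payload 4.7 kg.
Tool frame: the origin (TCP) lies between the finger pads; the fingertips stand 14 mm ahead of it and the grasp point (between the pads) lies 5 mm behind it; z points along the fingers, y is the line along which they close (so a half turn about z gives the same grasp; the last joint's range is limited). The gripper opens to 87 mm and grips with 3 to 60 N. Pads are 19 mm wide; open, the fingers measure 117 mm over their backs; the gripper's body (75 mm by 190 mm) begins 51 mm behind the grasp point.
Start: joints at [1.266, 0.321, -0.07, 1.45, 0.023, 1.371, -0.057], TCP at [0.204, -0.617, 0.237] pointing down, gripper open.
Joint ranges: [-2.86, 2.86], [-0.3, 2.09], [-1.38, 1.24], [0.06, 2.45], [-1.56, 4.7], [0.09, 2.05], [-2.69, 2.69]. Speed limits (rad/s): [2.57, 2.57, 3.14, 3.14, 3.14, 3.14, 3.14].

## Interface

Orientations are given as a rotation vector (axis times angle).
In Python, from bench import ctrl gives the robot as it stands.
- The arm moves only by the tool step_arm, never from a script. Its argument "commands" is a list of rows, each an object with "travel": the shift along the tool's x, y, z in m, a list of three; "turn": the turn, a rotation vector about the tool's x, y, z in degrees, a list of three. A call has 1 to 5 rows; each row is the pose to reach, as a shift and turn from the pose commanded when the call began, along the tool's axes at that moment; what a row does not reach only later rows make up. A row lasts 1/10 s, in which the tool goes at most 50 mm and 8.59 degrees, less where a joint would pass 70% of its speed; a pose out of reach is approached as far as the arm can. A call with a gripper value outside its range is refused whole. "gripper" is the opening, from 0 (shut) to 1 (fully open), set as the call begins (left out, the last holds). The fingers move at their own pace and stop on an object; "force" is the grip in N (left out, the last holds). Time passes only in rows, so rows that repeat a pose let the fingers close. It gives the time, the measured TCP pose, the force, the opening and the grip force at its end, in the units of the state.
- ctrl.get_state(): the state, without advancing time (a new reading comes with each control period).
- ctrl.get_image(name): name is "side" or "top" or "wrist"; returns the picture (400x640x3 uint8, red, green, blue); there is no depth.
- ctrl.camera_model(name): a dict with "fx", "fy", "cx", "cy" (pixels), "k1" (the pictures are not rectified: a ray, as slopes to the right and down, at radius r is drawn at 1 + k1 r^2 times it, then the intrinsics apply), "R" (3x3) and "t" (3): a world point X has camera coordinates R X + t; the wrist camera has in their place "T_tool_cam" (4x4, takes a point from camera to tool coordinates, whose origin is the TCP and whose axes are the flange's). Camera axes: x right, y down, z forward; pixel columns grow to the right and rows downward; lengths in m; the calibration is good to about 2 mm. A picture is of the moment at which its call begins: read the wrist's pose just before it. camera_model takes no time and is no camera call.
- ctrl.close_job(): hands the job in; it is judged then, once.
The state is a dict: "time": time; "joint_positions": joint angles; "qd": joint speeds; "joint_torque": joint torques, N m; "position": TCP position; "tool_rot": TCP orientation; "ft_force": force on the tool from outside, world axes, zero at the start; "torque": the same for the moment, N m; "grip_width": opening from 0.0 (shut) to 1.0 (fully open); "grip_force": force on a finger pad.
Only numpy, scipy, OpenCV 4.12 (cv2) and the standard library are available. Lean on these libraries where they do the work, as an engineer would, in place of code of your own. Each camera call takes 0.05 s, during which the arm holds its last target. There are 200 camera calls.

## Task

The food collection bin has been left to air with its hinged hood propped up on a wooden wedge. Work the wedge out backward in small tugs, so that the hood sinks gently bit by bit and neither slams nor gets lifted, and lay the wedge flat on the table. Then lay the long carton on the bin's front shelf, let go of it and push it from behind through the sprung flap until it has dropped inside and the flap has closed, leaving the other groceries where they are.

Things in the scene. Friction and masses are not known exactly. Their poses are not given: they have to be found in the camera images.
- bin: Grey steel food collection bin, fixed: 400 (x) x 300 (y) x 85 high. Origin: centre of its underside; its front looks along its own -x, to the robot. Its top in front is a flat loading shelf, 85 mm above the table, from x = -200 (open front edge) to under the hood; behind it is an open well, floor at 6 mm, back wall at x = 190, covered by the hood. The hood's upright front face stands at x = -60.
- hood: Hinged hood of grey sheet steel with a clear window top, 87 mm high, about 2.2 kg, covering the well. Origin: middle of the lower edge of its front face, at bin x = -60, y = 0; 85 mm above the table when shut (rim on the shelf), about 108 at the start, resting on the wedge. Hinge along bin y at bin x = 190, z = 85, 250 mm behind the face. It falls freely when unsupported. Do not raise it.
- flap (a joint): Angle (rad) of the sheet-steel flap in the hood's front face, 104 wide x 65 high. 0: hanging closed; grows as its lower edge swings inward (+x of the bin), up to 1.5. Hinged along its top edge, 60 mm above the shelf when the hood is shut; a light spring shuts it again (about 1 N at the lower edge pushes it open).
- mouth (a point): Middle of the lower edge of the flap's mouth when the hood is shut: at shelf height, 85 mm above the table, in the plane of the hood's face (bin x = -60, y = -60). The mouth is 110 wide x 62 high above the shelf; across it the shelf ends 10 mm before the face, and there drops straight into the well (79 mm deep). Hood sheet 8 mm thick. Axes as the bin's.
- wedge: Plain beech wedge, 150 long x 44 wide, 38 high at the tail (own -x end), tapering straight to 3 at the tip (+x end), flat underneath; 120 g. Origin: centre of its underside. At the start it lies on the shelf left of the flap, tip inward under the hood's front edge, tail toward the robot; 62 to 69 mm of it stand out in front of the hood's face.
- carton: Long plain cardboard carton, 180 (x) x 62 (y) x 46 high, about 450 g, lying on its broad side on the table to the right of the bin. Origin: centre of its underside.
- carton_mid (a point): Centre of the carton, 23 mm above its underside; axes as the carton's.
- tin: Food tin standing on the table, 75 diameter x 110 high, paper label. Origin: centre of its underside. Bystander.
- jar: Amber glass jar standing on the table, 68 diameter x 105 high. Origin: centre of its underside. Bystander.
- punnet: Square clear plastic punnet of cherry tomatoes on the table, 122 x 122 x 66 high. Origin: centre of its underside. Bystander.

How it is judged:
By the outcome, as a careful person would: the job done as asked, in the order asked, and still so for the second after the job is handed in, with the robot touching nothing.
It also fails if it takes over 72 s, if anything falls off the work surface, if the arm or the gripper's body presses on something with over 40 N, if the wrist force passes 120 N, or if a joint passes its speed limit or range.

## Working session

There is one attempt and no reset: what is moved stays moved. The work goes in short steps, Python scripts to look and compute and a tool call to move; the robot and the scene stay as the last step left them, time stands still between calls to the robot, and variables do not carry over. Pictures are saved under pics/ and viewed, at most 10 in all, crops included, and the job is handed in when it is done.

Besides the shell and the picture viewer there is one more tool, called after ">>>" as a command line: name --argument value ..., lists and objects as JSON in quotes. step_arm: Moves the arm, as the interface text tells. Its arguments: {"type":"object","properties":{"commands":{"type":"array"},"gripper":{"type":"number"},"force":{"type":"number"}},"required":["commands"]}

```bash
mkdir -p pics; ls
python3 - <<'E'
from bench import ctrl
import cv2,numpy as np
for n in("top","side"):
    im=ctrl.get_image(n); cv2.imwrite(f"pics/{n}0.png",im[:,:,::-1])
    m=ctrl.camera_model(n); print(n,m)
print(ctrl.camera_model("wrist"))
print(ctrl.get_state())
E
```

```text
pics
top {'fx': 515.1456437430396, 'fy': 515.1456437430396, 'cx': 317.862233640516, 'cy': 202.05616843571198, 'k1': -0.13021603113579105, 'R': array([[-0.02288887, -0.99968266, -0.01052068],
       [-0.99604507,  0.02370674, -0.08562832],
       [ 0.08585056,  0.00851913, -0.9962716 ]]), 't': array([1.38664644e-04, 6.19343137e-01, 1.59812841e+00])}
side {'fx': 361.24992920633036, 'fy': 361.24992920633036, 'cx': 319.05373378831547, 'cy': 197.75812001123384, 'k1': -0.03677975033205753, 'R': array([[-0.96722497, -0.25387746,  0.00470033],
       [-0.20017846,  0.75099216, -0.62923712],
       [ 0.15621921, -0.60955476, -0.77719917]]), 't': array([0.57800945, 0.1933643 , 0.87782033])}
{'fx': 298.24772819123575, 'fy': 298.24772819123575, 'cx': 319.25243303081714, 'cy': 200.71504185872828, 'k1': -0.03560249980329724, 'T_tool_cam': array([[ 8.37987307e-04, -9.59052501e-01, -2.83227112e-01,
         7.80040857e-02],
       [ 9.99999424e-01,  6.13656729e-04,  8.80769503e-04,
        -3.75756531e-05],
       [-6.70899972e-04, -2.83227687e-01,  9.59052463e-01,
        -1.47807645e-01],
       [ 0.00000000e+00,  0.00000000e+00,  0.00000000e+00,
         1.00000000e+00]])}
{'time': 0.1, 'joint_positions': array([ 1.26610992,  0.32173891, -0.07013606,  1.45158782,  0.02261807,
        1.3708111 , -0.0568676 ]), 'qd': array([ 9.32560356e-05, -1.51946119e-03,  1.04585460e-03, -1.93187533e-03,
        2.29833285e-04,  1.70918821e-03, -7.01695392e-04]), 'joint_torque': array([ 1.33586636e-04, -4.92572343e+01, -4.05482277e-01, -3.13397777e+01,
       -6.40545948e-02,  3.95551510e-02,  7.54830421e-05]), 'position': array([ 0.20354376, -0.61679011,  0.23556028]), 'tool_rot': array([-3.10004577e+00, -4.98534044e-01,  5.88196529e-04]), 'ft_force': array([ 0.39518867, -0.17856925, -0.03029018]), 'torque': array([0.05389343, 0.01315143, 0.05378089]), 'grip_force': 0.0, 'grip_width': 0.999373926473754}
```

View pics/top0.png

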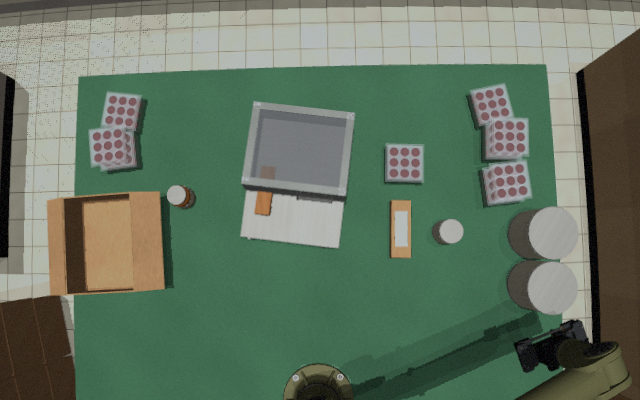

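View pics/side0.png

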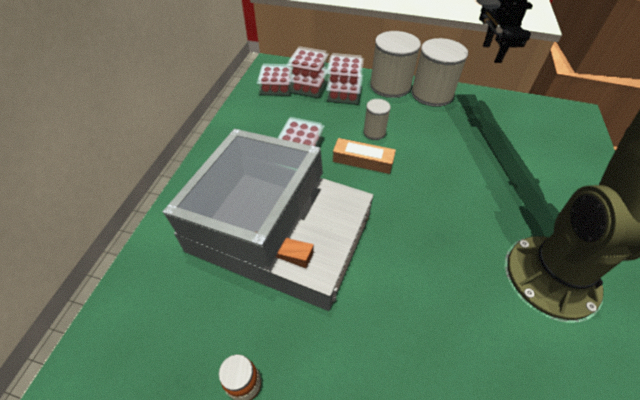

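The top view shows the bin's shelf front edge from about (241,238) to (338,247), the wedge at (264,203), the carton at (401,229), the tin at (448,232), the punnet at (405,163) and the jar at (180,196). The side view agrees: the wedge is left of the flap and its tail is at about (310,255).

```bash
cat > h.py <<'E'
from bench import ctrl
import cv2,numpy as np
from scipy.spatial.transform import Rotation as Ro
def ray(n,px,st=None):
    m=ctrl.camera_model(n); K=np.array([[m['fx'],0,m['cx']],[0,m['fy'],m['cy']],[0,0,1]])
    u=cv2.undistortPoints(np.array(px,float).reshape(-1,1,2),K,np.array([m['k1'],0,0,0,0.])).reshape(-1,2)
    d=np.c_[u,np.ones(len(u))]
    if n=="wrist":
        T=np.eye(4);T[:3,:3]=Ro.from_rotvec(st['tool_rot']).as_matrix();T[:3,3]=st['position'];T=T@m['T_tool_cam']
        return T[:3,3],d@T[:3,:3].T
    return -m['R'].T@m['t'],d@m['R']
def onz(n,px,z,st=None):
    o,d=ray(n,px,st); return o+d*((z-o[2])/d[:,2])[:,None]
def proj(n,X):
    m=ctrl.camera_model(n);K=np.array([[m['fx'],0,m['cx']],[0,m['fy'],m['cy']],[0,0,1]])
    return cv2.projectPoints(np.array(X,float).reshape(-1,1,3),cv2.Rodrigues(m['R'])[0],m['t'],K,np.array([m['k1'],0,0,0,0.]))[0].reshape(-1,2)
def orange(im,lo=120):
    h=cv2.cvtColor(im,cv2.COLOR_RGB2HSV); return cv2.inRange(h,(5,lo,90),(22,255,255))
def blobs(m,a=60):
    return [c for c in cv2.findContours(m,cv2.RETR_EXTERNAL,cv2.CHAIN_APPROX_NONE)[0] if cv2.contourArea(c)>a]
E
python3 - <<'E'
from h import *
np.set_printoptions(precision=4,suppress=True)
im=cv2.imread("pics/top0.png")[:,:,::-1].copy()
for c in blobs(orange(im)):
    r=cv2.minAreaRect(c); b=cv2.boxPoints(r); 
    if 200<r[0][0]<470: print(r); print("z.046",onz("top",b,.046)[:,:2].tolist()); print("z.118",onz("top",b,.118)[:,:2].tolist())
# bin shelf: bright low-sat
h=cv2.cvtColor(im,cv2.COLOR_RGB2HSV); m=cv2.inRange(h,(0,0,120),(180,60,255)); m[:, :225]=0; m[:,365:]=0; m[:194]=0; m[300:]=0
for c in blobs(m,300):
    r=cv2.minAreaRect(c);b=cv2.boxPoints(r);print("shelf",r);print(b.tolist(),onz("top",b,.085)[:,:2].tolist())
big=cv2.resize(im[90:260,225:425],None,fx=4,fy=3.5,interpolation=cv2.INTER_CUBIC);cv2.imwrite("pics/c1.png",big[:,:,::-1])
E
```

```text
((263.2200012207031, 202.45999145507812), (14.424979209899902, 22.910259246826172), 8.13010311126709)
z.046 [[0.5886296875284047, 0.18410711486165632], [0.659560472098888, 0.17303550210255222], [0.6520365823688639, 0.1282676161859315], [0.5812319049948186, 0.1394817704019579]]
z.118 [[0.5837252625314389, 0.17455040514298878], [0.6514625744886162, 0.16397726272148813], [0.6442774281680137, 0.12122493349856599], [0.5766605457613749, 0.1319341998215975]]
shelf ((291.672119140625, 219.2982940673828), (100.46515655517578, 47.99119567871094), 5.774325847625732)
[[239.28021240234375, 238.1182098388672], [244.108642578125, 190.3705291748047], [344.06402587890625, 200.47837829589844], [339.235595703125, 248.22605895996094]] [[0.5098968801274674, 0.22636515462252307], [0.655379744223149, 0.2099228441758834], [0.6170600525826997, -0.09456803525197544], [0.4727303490024123, -0.07613187181686959]]
```

View pics/c1.png

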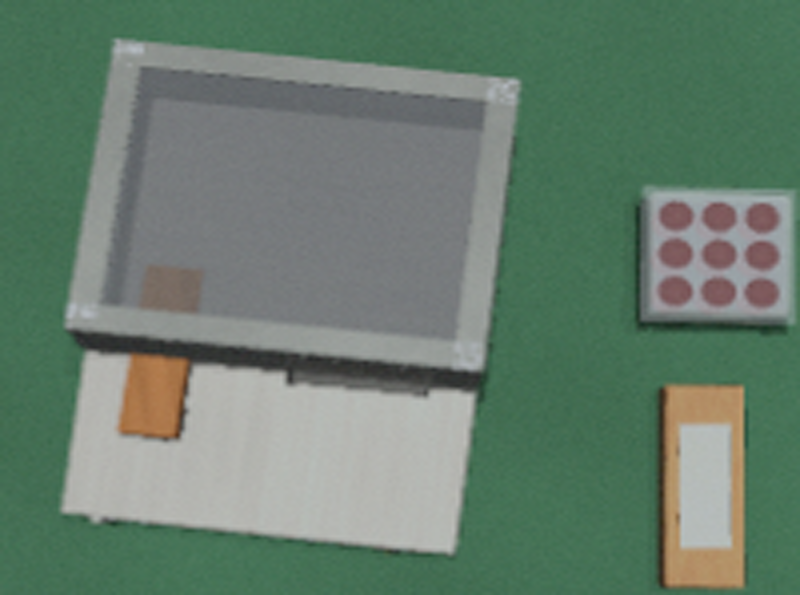

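The crop confirms it. The wedge tail edge runs from (120,432) to (178,438) in the crop, the flap is at (290–430,385), and the carton lies at (665–745,385–585) with its long axis along world x.

```bash
cat >> h.py <<'E'
def pose(x,y,z,yaw,tilt=0):
    "tool x heading at yaw deg; tilt>0 swings the fingers away from tool x (fingers forward when x points back)"
    return np.array([x,y,z]),Ro.from_euler('z',yaw,degrees=True)*Ro.from_euler('x',180,degrees=True)*Ro.from_euler('y',-tilt,degrees=True)
def cur():
    s=ctrl.get_state(); return s['position'],Ro.from_rotvec(s['tool_rot'])
def rel(a,b):
    return np.round(a[1].inv().apply(b[0]-a[0]),4).tolist(),np.round((a[1].inv()*b[1]).as_rotvec(degrees=True),1).tolist()
def chain(*ps):
    a=cur()
    for b in ps: print(*rel(a,b)); a=b
E
python3 - <<'E'
from h import *
im=cv2.imread("pics/top0.png")[:,:,::-1].copy()
x0=np.array([.204,-.617,.237]);x1=np.array([.575,.150,.30]);
s=cur(); print(s[1].as_matrix().round(3).tolist())
chain(*[pose(*(x0+(x1-x0)*k/4),18.3+153.2*k/4) for k in(1,2,3,4)])
# carton
m=orange(im,60)
for c in blobs(m,150):
    r=cv2.minAreaRect(c)
    if 380<r[0][0]<420: b=onz("top",cv2.boxPoints(r),.046)[:,:2]; print("carton",r,b.tolist(),b.mean(0))
# shelf lines
h=cv2.cvtColor(im,cv2.COLOR_RGB2HSV); m=cv2.inRange(h,(0,0,135),(180,50,255))
m[:203]=0;m[:,:225]=0;m[:,365:]=0;m[260:]=0
f=[];l=[];r=[]
for u in range(255,330,3): f.append((u,np.nonzero(m[:,u])[0].max()+.5))
for v in range(206,235,2): q=np.nonzero(m[v])[0]; l.append((q.min()-.5,v)); r.append((q.max()+.5,v))
L={}
for n,p in(("f",f),("l",l),("r",r)):
    X=onz("top",p,.085)[:,:2]; v=cv2.fitLine(X.astype(np.float32),cv2.DIST_HUBER,0,1e-4,1e-4).ravel(); print(n,v.round(4).tolist(),np.degrees(np.arctan2(v[1],v[0])).round(2))
E
```

```text
[[0.95, 0.314, -0.001], [0.314, -0.95, 0.002], [-0.0, -0.002, -1.0]]
[0.1486, -0.1527, -0.0169] [-0.1, -0.0, -38.3]
[0.2111, -0.0281, -0.0157] [0.0, 0.0, -38.3]
[0.1831, 0.1088, -0.0158] [-0.0, 0.0, -38.3]
[0.0763, 0.1989, -0.0157] [0.0, 0.0, -38.3]
carton ((400.5, 228.5), (57.0, 19.0), 90.0) [[0.618510580960592, -0.24281484522861566], [0.6170992296658258, -0.30243140823448134], [0.43983011727330007, -0.2960809190040688], [0.44143845625026495, -0.23694355623170307]] [ 0.5292196  -0.26956768]
f [0.14249999821186066, 0.989799976348877, 0.4916999936103821, 0.05299999937415123] 81.81
l [0.9890999794006348, -0.14720000326633453, 0.5740000009536743, 0.21729999780654907] -8.46
r [0.9889000058174133, -0.14839999377727509, 0.5699999928474426, -0.08699999749660492] -8.53
```

>>> step_arm --commands '[{"travel": [0.149, -0.153, -0.017], "turn": [0, 0, -38]}, {"travel": [0.149, -0.153, -0.017], "turn": [0, 0, -38]}, {"travel": [0.149, -0.153, -0.017], "turn": [0, 0, -38]}, {"travel": [0.149, -0.153, -0.017], "turn": [0, 0, -38]}, {"travel": [0.149, -0.153, -0.017], "turn": [0, 0, -38]}]'

```text
time: 0.6
position: [0.3009, -0.4199, 0.254]
tool_rot: [-2.761, -1.498, -0.003]
ft_force: [-0.3, -0.6, 0.9]
grip_width: 1.003
grip_force: 0.0
```

>>> step_arm --commands '[{"travel": [0.211, -0.028, -0.016], "turn": [0, 0, -38]}, {"travel": [0.211, -0.028, -0.016], "turn": [0, 0, -38]}, {"travel": [0.211, -0.028, -0.016], "turn": [0, 0, -38]}, {"travel": [0.211, -0.028, -0.016], "turn": [0, 0, -38]}, {"travel": [0.211, -0.028, -0.016], "turn": [0, 0, -38]}]'

```text
time: 1.1
position: [0.3937, -0.2284, 0.2701]
tool_rot: [2.122, 2.316, 0.002]
ft_force: [-0.6, -0.3, -1.2]
grip_width: 1.003
grip_force: 0.0
```

>>> step_arm --commands '[{"travel": [0.183, 0.109, -0.016], "turn": [0, 0, -38]}, {"travel": [0.183, 0.109, -0.016], "turn": [0, 0, -38]}, {"travel": [0.183, 0.109, -0.016], "turn": [0, 0, -38]}, {"travel": [0.183, 0.109, -0.016], "turn": [0, 0, -38]}, {"travel": [0.183, 0.109, -0.016], "turn": [0, 0, -38]}]'

```text
time: 1.6
position: [0.4877, -0.037, 0.2861]
tool_rot: [1.252, 2.881, 0.004]
ft_force: [0.3, -0.3, -0.6]
grip_width: 0.998
grip_force: 0.0
```

>>> step_arm --commands '[{"travel": [0.076, 0.199, -0.016], "turn": [0, 0, -38]}, {"travel": [0.076, 0.199, -0.016], "turn": [0, 0, -38]}, {"travel": [0.076, 0.199, -0.016], "turn": [0, 0, -38]}, {"travel": [0.076, 0.199, -0.016], "turn": [0, 0, -38]}, {"travel": [0.076, 0.199, -0.016], "turn": [0, 0, -38]}]'

```text
time: 2.1
position: [0.5825, 0.1528, 0.3011]
tool_rot: [-0.248, -3.13, -0.007]
ft_force: [-1.4, -0.2, 0.9]
grip_width: 1.001
grip_force: 0.0
```

Run:
```python
from h import *
s=ctrl.get_state();im=ctrl.get_image("wrist");cv2.imwrite("pics/w1.png",im[:,:,::-1])
print(s['time'],s['position'],Ro.from_rotvec(s['tool_rot']).as_matrix().round(3).tolist(),s['joint_positions'])
for c in blobs(orange(im),300):
    r=cv2.minAreaRect(c);b=cv2.boxPoints(r);print(r);print(onz("wrist",b,.123,s)[:,:2].round(4).tolist())
```

```text
2.1 [0.58251906 0.15275687 0.30108418] [[-0.987, 0.158, -0.001], [0.158, 0.987, 0.005], [0.002, 0.005, -1.0]] [ 0.41484999  0.30364176 -0.88924931  1.45145361  0.23024606  1.49590903
  0.94378718]
((479.10675048828125, 326.59051513671875), (16.71640968322754, 222.1724853515625), 88.66777801513672)
[[0.7714, 0.1876], [0.8171, 0.4848], [0.8456, 0.4889], [0.7979, 0.1852]]
((320.5, 205.0), (56.0, 37.0), 90.0)
[[0.5705, 0.136], [0.577, 0.1767], [0.6434, 0.1674], [0.6365, 0.1244]]
((515.2205810546875, 185.869384765625), (30.116167068481445, 52.621456146240234), 30.762718200683594)
[[0.6317, 0.344], [0.5835, 0.3744], [0.6058, 0.4049], [0.6558, 0.375]]
```

View pics/w1.png

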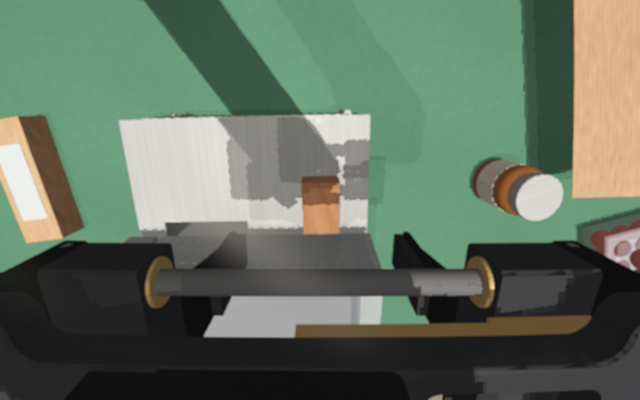

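The wrist view shows the wedge tail centred at column 320, rows 177–233, aligned with the tool. It agrees with the top view, which puts the tail at about (0.581, 0.153). Next I go down onto the tail.

>>> step_arm --commands '[{"travel": [-0.011, 0, 0.04]}, {"travel": [-0.011, 0, 0.08]}, {"travel": [-0.011, 0, 0.12]}, {"travel": [-0.011, 0, 0.15]}, {"travel": [-0.011, 0, 0.15]}]'

```text
$.commands[0]: bad value
```

>>> step_arm --commands '[{"travel": [0, 0, 0.015]}, {"travel": [0, 0, 0.03]}, {"travel": [0, 0, 0.04]}, {"travel": [0, 0, 0.047]}, {"travel": [0, 0, 0.047]}]'

```text
$.commands[0]: bad value
```

Run:
```python
from h import *
s=ctrl.get_state();im=ctrl.get_image("side");cv2.imwrite("pics/s2.png",cv2.resize(im[90:330,150:420],None,fx=2.5,fy=2.5)[:,:,::-1])
print(s['time'],s['position'],s['ft_force'],Ro.from_rotvec(s['tool_rot']).as_matrix().round(3).tolist())
```

```text
2.15 [0.58259244 0.1526707  0.30084778] [0.0099501  0.882627   0.16619808] [[-0.988, 0.157, -0.001], [0.157, 0.988, 0.005], [0.002, 0.005, -1.0]]
```

View pics/s2.png

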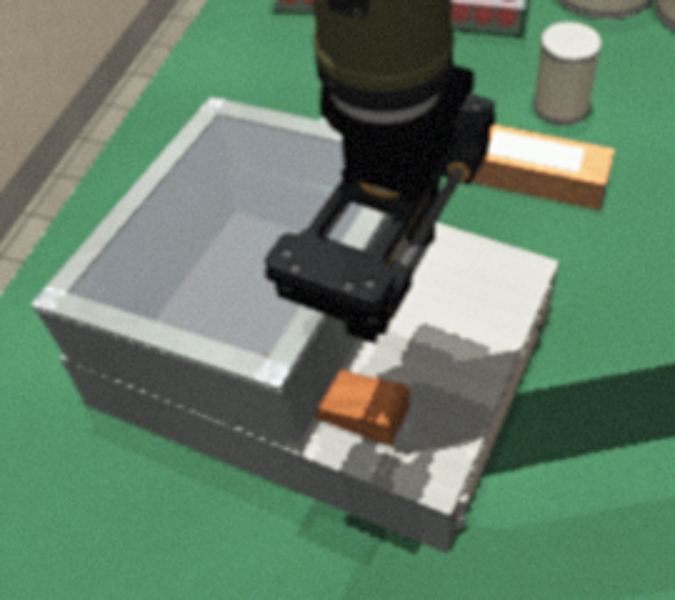

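The moves were refused because every row needs a turn. The picture shows the gripper still above, with the wedge at (365,405) in the crop. I repeat the descent with turns given.

>>> step_arm --commands '[{"travel": [-0.011, 0, 0.04], "turn": [0, 0, 0]}, {"travel": [-0.011, 0, 0.08], "turn": [0, 0, 0]}, {"travel": [-0.011, 0, 0.12], "turn": [0, 0, 0]}, {"travel": [-0.011, 0, 0.15], "turn": [0, 0, 0]}, {"travel": [-0.011, 0, 0.15], "turn": [0, 0, 0]}]'

```text
time: 2.7
position: [0.59, 0.141, 0.1467]
tool_rot: [-0.271, -3.121, 0.006]
ft_force: [-1.0, 0.1, -0.1]
grip_width: 1.001
grip_force: 0.0
```

>>> step_arm --commands '[{"travel": [0, 0, 0.015], "turn": [0, 0, 0]}, {"travel": [0, 0, 0.03], "turn": [0, 0, 0]}, {"travel": [0, 0, 0.04], "turn": [0, 0, 0]}, {"travel": [0, 0, 0.047], "turn": [0, 0, 0]}, {"travel": [0, 0, 0.047], "turn": [0, 0, 0]}]'

```text
time: 3.2
position: [0.5927, 0.1444, 0.1036]
tool_rot: [-0.266, -3.129, 0.001]
ft_force: [-0.7, 0.1, 0.8]
grip_width: 0.999
grip_force: 0.0
```

Run:
```python
from h import *
s=ctrl.get_state();im=ctrl.get_image("side");cv2.imwrite("pics/s3.png",cv2.resize(im[90:330,150:420],None,fx=2.5,fy=2.5)[:,:,::-1])
print(s['time'],s['position'],s['ft_force'],Ro.from_rotvec(s['tool_rot']).as_matrix().round(3).tolist())
```

```text
3.2 [0.59274434 0.14437671 0.10363804] [-0.72020924  0.1429376   0.84699989] [[-0.986, 0.169, -0.001], [0.169, 0.986, -0.0], [0.001, -0.001, -1.0]]
```

View pics/s3.png

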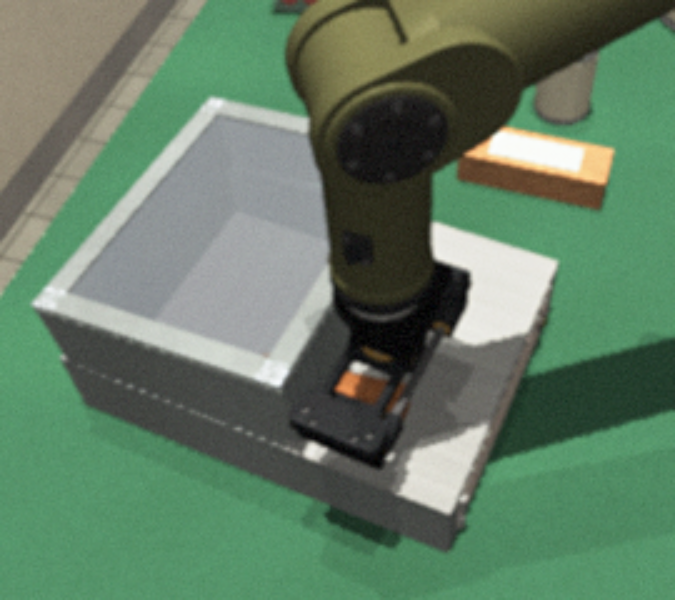

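The wedge is between the fingers, but the tool sits about 6 mm to its right. I shift it over and check that it has settled before closing.

>>> step_arm --commands '[{"travel": [0, 0.004, 0], "turn": [0, 0, 0]}, {"travel": [0, 0.006, 0], "turn": [0, 0, 0]}, {"travel": [0, 0.006, 0], "turn": [0, 0, 0]}, {"travel": [0, 0.006, 0], "turn": [0, 0, 0]}]'

```text
time: 3.65
position: [0.5944, 0.1507, 0.1048]
tool_rot: [0.266, 3.13, -0.0]
ft_force: [-0.2, 0.4, -0.5]
grip_width: 1.003
grip_force: 0.0
```

>>> step_arm --commands '[{"travel": [0, 0, 0], "turn": [0, 0, 0]}, {"travel": [0, 0, 0], "turn": [0, 0, 0]}, {"travel": [0, 0, 0], "turn": [0, 0, 0]}, {"travel": [0, 0, 0], "turn": [0, 0, 0]}, {"travel": [0, 0, 0], "turn": [0, 0, 0]}]' --gripper 0.3 --force 35

```text
time: 4.15
position: [0.5942, 0.1504, 0.1045]
tool_rot: [-0.267, -3.13, 0.0]
ft_force: [0.4, -0.5, -0.8]
grip_width: 0.635
grip_force: 0.0
```

>>> step_arm --commands '[{"travel": [0, 0, 0], "turn": [0, 0, 0]}, {"travel": [0, 0, 0], "turn": [0, 0, 0]}, {"travel": [0, 0, 0], "turn": [0, 0, 0]}, {"travel": [0, 0, 0], "turn": [0, 0, 0]}, {"travel": [0, 0, 0], "turn": [0, 0, 0]}]'

```text
time: 4.65
position: [0.5939, 0.1517, 0.1045]
tool_rot: [-0.265, -3.13, -0.002]
ft_force: [-0.2, 5.2, -0.5]
grip_width: 0.508
grip_force: 34.6
```

Gripped at 44 mm. Now small tugs.

>>> step_arm --commands '[{"travel": [0.002, 0.0, 0], "turn": [0, 0, 0]}, {"travel": [0.004, 0.0, 0], "turn": [0, 0, 0]}, {"travel": [0.006, 0, 0], "turn": [0, 0, 0]}, {"travel": [0.008, 0, 0], "turn": [0, 0, 0]}, {"travel": [0.008, 0, 0], "turn": [0, 0, 0]}]'

```text
time: 5.15
position: [0.5883, 0.1501, 0.1046]
tool_rot: [0.269, 3.126, -0.002]
ft_force: [5.4, 1.3, -3.0]
grip_width: 0.513
grip_force: 34.6
```

>>> step_arm --commands '[{"travel": [0.002, 0.0, 0], "turn": [0, 0, 0]}, {"travel": [0.004, 0.0, 0], "turn": [0, 0, 0]}, {"travel": [0.006, 0, 0], "turn": [0, 0, 0]}, {"travel": [0.008, 0, 0], "turn": [0, 0, 0]}, {"travel": [0.008, 0, 0], "turn": [0, 0, 0]}]'

```text
time: 5.65
position: [0.5809, 0.1503, 0.1046]
tool_rot: [0.271, 3.125, -0.004]
ft_force: [5.7, 0.1, -4.1]
grip_width: 0.506
grip_force: 34.4
```

Run:
```python
from h import *
s=ctrl.get_state();im=ctrl.get_image("side");cv2.imwrite("pics/s4.png",im[:,:,::-1])
a=cv2.imread("pics/s3.png");b=cv2.resize(im[90:330,150:420],None,fx=2.5,fy=2.5)[:,:,::-1]
d=cv2.absdiff(a,b).max(2)[:, :290];print("hood diff px",(d>40).sum())
print(s['ft_force'],s['grip_width'],s['position'])
print(proj("side",[[.6929-.06*.989-.15*.147,.0471+.06*.147-.15*.989+.3*.989,z] for z in(.195,.172)]))
```

```text
hood diff px 355
[ 5.66587045  0.08800284 -4.09646411] 0.5060256707535424 [0.58086975 0.15025865 0.10461105]
[[285.72509626 250.36720896]
 [286.50926274 256.34455339]]
```

Hauling works: the force is about 6 N, with no slip. I keep tugging.

>>> step_arm --commands '[{"travel": [0.002, 0.0, 0], "turn": [0, 0, 0]}, {"travel": [0.004, 0.0, 0], "turn": [0, 0, 0]}, {"travel": [0.006, 0, 0], "turn": [0, 0, 0]}, {"travel": [0.008, 0, 0], "turn": [0, 0, 0]}, {"travel": [0.008, 0, 0], "turn": [0, 0, 0]}]'

```text
time: 6.2
position: [0.5731, 0.1513, 0.1047]
tool_rot: [0.271, 3.125, -0.004]
ft_force: [5.2, 0.1, -4.0]
grip_width: 0.505
grip_force: 34.4
```

>>> step_arm --commands '[{"travel": [0.002, 0.0, 0], "turn": [0, 0, 0]}, {"travel": [0.004, 0.0, 0], "turn": [0, 0, 0]}, {"travel": [0.006, 0, 0], "turn": [0, 0, 0]}, {"travel": [0.008, 0, 0], "turn": [0, 0, 0]}, {"travel": [0.008, 0, 0], "turn": [0, 0, 0]}]'

```text
time: 6.7
position: [0.5653, 0.1527, 0.1047]
tool_rot: [0.271, 3.125, -0.004]
ft_force: [5.4, -1.2, -3.1]
grip_width: 0.507
grip_force: 34.4
```

>>> step_arm --commands '[{"travel": [0.002, 0.0, 0], "turn": [0, 0, 0]}, {"travel": [0.004, 0.0, 0], "turn": [0, 0, 0]}, {"travel": [0.006, 0, 0], "turn": [0, 0, 0]}, {"travel": [0.008, 0, 0], "turn": [0, 0, 0]}, {"travel": [0.008, 0, 0], "turn": [0, 0, 0]}]'

```text
time: 7.2
position: [0.5574, 0.154, 0.1047]
tool_rot: [0.271, 3.125, -0.004]
ft_force: [5.6, -2.1, -3.6]
grip_width: 0.509
grip_force: 34.4
```

>>> step_arm --commands '[{"travel": [0.002, 0.0, 0], "turn": [0, 0, 0]}, {"travel": [0.004, 0.0, 0], "turn": [0, 0, 0]}, {"travel": [0.006, 0, 0], "turn": [0, 0, 0]}, {"travel": [0.008, 0, 0], "turn": [0, 0, 0]}, {"travel": [0.008, 0, 0], "turn": [0, 0, 0]}]'

```text
time: 7.7
position: [0.5496, 0.1554, 0.1048]
tool_rot: [0.271, 3.125, -0.004]
ft_force: [5.6, -0.7, -4.5]
grip_width: 0.507
grip_force: 34.4
```

Run:
```python
from h import *
s=ctrl.get_state();im=ctrl.get_image("side");cv2.imwrite("pics/s5.png",cv2.resize(im[90:330,150:420],None,fx=2.5,fy=2.5)[:,:,::-1])
print(s['time'],s['position'],s['ft_force'],Ro.from_rotvec(s['tool_rot']).as_matrix().round(3).tolist())
```

```text
7.7 [0.54957538 0.15537284 0.10478108] [ 5.58549315 -0.73541821 -4.53678751] [[-0.985, 0.172, 0.005], [0.172, 0.985, -0.003], [-0.005, -0.002, -1.0]]
```

View pics/s5.png

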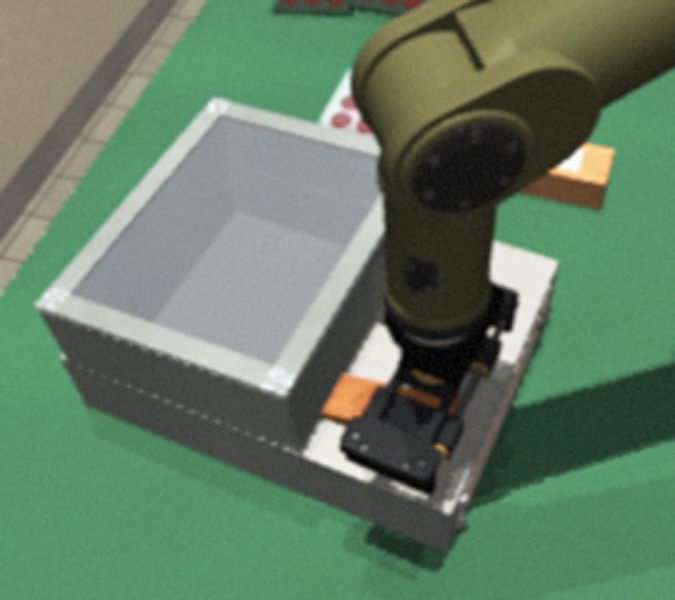

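The picture shows the hood corner sinking (now at about (275,382) in the crop) and more of the wedge out. I keep tugging, in smaller steps near the tip.

>>> step_arm --commands '[{"travel": [0.002, 0.0, 0], "turn": [0, 0, 0]}, {"travel": [0.004, 0.0, 0], "turn": [0, 0, 0]}, {"travel": [0.006, 0, 0], "turn": [0, 0, 0]}, {"travel": [0.008, 0, 0], "turn": [0, 0, 0]}, {"travel": [0.008, 0, 0], "turn": [0, 0, 0]}]'

```text
time: 8.25
position: [0.5417, 0.1568, 0.1048]
tool_rot: [0.271, 3.125, -0.004]
ft_force: [6.5, -0.6, -2.7]
grip_width: 0.511
grip_force: 34.4
```

>>> step_arm --commands '[{"travel": [0.002, 0.0, 0], "turn": [0, 0, 0]}, {"travel": [0.004, 0.0, 0], "turn": [0, 0, 0]}, {"travel": [0.006, 0, 0], "turn": [0, 0, 0]}, {"travel": [0.008, 0, 0], "turn": [0, 0, 0]}, {"travel": [0.008, 0, 0], "turn": [0, 0, 0]}]'

```text
time: 8.75
position: [0.5339, 0.1582, 0.1049]
tool_rot: [0.271, 3.125, -0.004]
ft_force: [5.9, -1.0, -4.1]
grip_width: 0.503
grip_force: 34.4
```

>>> step_arm --commands '[{"travel": [0.002, 0.0, 0], "turn": [0, 0, 0]}, {"travel": [0.004, 0.0, 0], "turn": [0, 0, 0]}, {"travel": [0.006, 0, 0], "turn": [0, 0, 0]}, {"travel": [0.008, 0, 0], "turn": [0, 0, 0]}, {"travel": [0.008, 0, 0], "turn": [0, 0, 0]}]'

```text
time: 9.25
position: [0.526, 0.1596, 0.1049]
tool_rot: [0.271, 3.125, -0.004]
ft_force: [5.5, -0.8, -3.8]
grip_width: 0.513
grip_force: 34.4
```

>>> step_arm --commands '[{"travel": [0.002, 0.0, 0], "turn": [0, 0, 0]}, {"travel": [0.003, 0.0, 0], "turn": [0, 0, 0]}, {"travel": [0.004, 0, 0], "turn": [0, 0, 0]}, {"travel": [0.006, 0, 0], "turn": [0, 0, 0]}, {"travel": [0.006, 0, 0], "turn": [0, 0, 0]}]'

```text
time: 9.75
position: [0.5203, 0.1606, 0.105]
tool_rot: [0.271, 3.124, -0.004]
ft_force: [6.4, -1.5, -3.1]
grip_width: 0.504
grip_force: 34.4
```

>>> step_arm --commands '[{"travel": [0.002, 0.0, 0], "turn": [0, 0, 0]}, {"travel": [0.003, 0.0, 0], "turn": [0, 0, 0]}, {"travel": [0.004, 0, 0], "turn": [0, 0, 0]}, {"travel": [0.006, 0, 0], "turn": [0, 0, 0]}, {"travel": [0.006, 0, 0], "turn": [0, 0, 0]}]'

```text
time: 10.25
position: [0.5145, 0.1617, 0.1051]
tool_rot: [0.271, 3.124, -0.004]
ft_force: [6.0, -1.0, -2.7]
grip_width: 0.51
grip_force: 34.4
```

>>> step_arm --commands '[{"travel": [0.002, 0.0, 0], "turn": [0, 0, 0]}, {"travel": [0.003, 0.0, 0], "turn": [0, 0, 0]}, {"travel": [0.004, 0, 0], "turn": [0, 0, 0]}, {"travel": [0.006, 0, 0], "turn": [0, 0, 0]}, {"travel": [0.006, 0, 0], "turn": [0, 0, 0]}]'

```text
time: 10.75
position: [0.505, 0.1654, 0.1045]
tool_rot: [-0.266, -3.13, 0.002]
ft_force: [-0.3, -1.4, -0.7]
grip_width: 0.513
grip_force: 34.4
```

>>> step_arm --commands '[{"travel": [0.002, 0.0, 0], "turn": [0, 0, 0]}, {"travel": [0.004, 0.0, 0], "turn": [0, 0, 0]}, {"travel": [0.006, 0, 0], "turn": [0, 0, 0]}, {"travel": [0.008, 0, 0], "turn": [0, 0, 0]}, {"travel": [0.008, 0, 0], "turn": [0, 0, 0]}]'

```text
time: 11.25
position: [0.4972, 0.1672, 0.1045]
tool_rot: [-0.266, -3.13, 0.001]
ft_force: [-1.1, -0.1, 0.1]
grip_width: 0.514
grip_force: 34.4
```

The wedge is free: the force dropped to zero and the hood is down. I lift it and carry it to the open table left of the bin's front.

>>> step_arm --commands '[{"travel": [0.005, 0, -0.02], "turn": [0, 0, 0]}, {"travel": [0.015, 0.01, -0.04], "turn": [0, 0, 0]}, {"travel": [0.03, 0.035, -0.04], "turn": [0, 0, 0]}, {"travel": [0.05, 0.065, -0.04], "turn": [0, 0, 0]}, {"travel": [0.075, 0.1, -0.04], "turn": [0, 0, 0]}]'

```text
time: 11.75
position: [0.4409, 0.278, 0.1446]
tool_rot: [0.272, 3.129, -0.001]
ft_force: [0.4, 0.9, -0.8]
grip_width: 0.506
grip_force: 34.4
```

>>> step_arm --commands '[{"travel": [0.015, 0.025, 0], "turn": [0, 0, 0]}, {"travel": [0.028, 0.047, 0], "turn": [0, 0, 0]}, {"travel": [0.028, 0.047, 0.03], "turn": [0, 0, 0]}, {"travel": [0.028, 0.047, 0.06], "turn": [0, 0, 0]}, {"travel": [0.028, 0.047, 0.08], "turn": [0, 0, 0]}]'

```text
time: 12.25
position: [0.4199, 0.3288, 0.0625]
tool_rot: [-0.265, -3.128, 0.003]
ft_force: [0.2, 0.1, -1.1]
grip_width: 0.507
grip_force: 34.4
```

>>> step_arm --commands '[{"travel": [0, 0, 0.013], "turn": [0, 0, 0]}, {"travel": [0, 0, 0.025], "turn": [0, 0, 0]}, {"travel": [0, 0, 0.031], "turn": [0, 0, 0]}, {"travel": [0, 0, 0.037], "turn": [0, 0, 0]}, {"travel": [0, 0, 0.037], "turn": [0, 0, 0]}]'

```text
time: 12.75
position: [0.421, 0.3292, 0.0273]
tool_rot: [-0.267, -3.13, 0.0]
ft_force: [-0.5, -0.1, -1.2]
grip_width: 0.505
grip_force: 34.4
```

>>> step_arm --commands '[{"travel": [0, 0, 0.002], "turn": [0, 0, 0]}, {"travel": [0, 0, 0.003], "turn": [0, 0, 0]}]'

```text
time: 12.95
position: [0.4214, 0.3296, 0.0249]
tool_rot: [0.267, 3.129, 0.001]
ft_force: [-0.4, 0.2, -1.4]
grip_width: 0.505
grip_force: 34.4
```

>>> step_arm --commands '[{"travel": [0, 0, 0.002], "turn": [0, 0, 0]}, {"travel": [0, 0, 0.003], "turn": [0, 0, 0]}, {"travel": [0, 0, 0.004], "turn": [0, 0, 0]}, {"travel": [0, 0, 0.004], "turn": [0, 0, 0]}]'

```text
time: 13.35
position: [0.4209, 0.3293, 0.0204]
tool_rot: [-0.267, -3.13, 0.0]
ft_force: [-0.5, -0.1, -0.8]
grip_width: 0.512
grip_force: 34.4
```

>>> step_arm --commands '[{"travel": [0, 0, 0.001], "turn": [0, 0, 0]}, {"travel": [0, 0, 0.001], "turn": [0, 0, 0]}]'

```text
time: 13.55
position: [0.421, 0.3294, 0.0195]
tool_rot: [0.266, 3.13, 0.0]
ft_force: [0.1, -0.3, -1.0]
grip_width: 0.51
grip_force: 34.4
```

>>> step_arm --commands '[{"travel": [0, 0, 0.001], "turn": [0, 0, 0]}, {"travel": [0, 0, 0.0015], "turn": [0, 0, 0]}, {"travel": [0, 0, 0.0015], "turn": [0, 0, 0]}]'

```text
time: 13.85
position: [0.4211, 0.3295, 0.0194]
tool_rot: [0.266, 3.13, -0.002]
ft_force: [-3.3, -3.0, 11.4]
grip_width: 0.504
grip_force: 34.4
```

Run:
```python
from h import *
# next legs after release: rise, go round to the carton (centre .529,-.270, yaw -1.9): tool x back => yaw 178.1
a=pose(.421,.3294,.16,170.3)
for b in [pose(.44,.17,.2,172),pose(.48,0,.22,174),pose(.51,-.16,.22,176),pose(.529,-.27,.2,178.1)]:
    print(*rel(a,b)); a=b
```

```text
[-0.0456, -0.1539, -0.04] [0.0, 0.0, -1.7]
[-0.0633, -0.1628, -0.02] [0.0, 0.0, -2.0]
[-0.0466, -0.156, -0.0] [0.0, 0.0, -2.0]
[-0.0266, -0.1084, 0.02] [0.0, 0.0, -2.1]
```

The wedge is on the table (11 N contact). I release it and go over to the carton.

>>> step_arm --commands '[{"travel": [0, 0, -0.0015], "turn": [0, 0, 0]}, {"travel": [0, 0, -0.0015], "turn": [0, 0, 0]}, {"travel": [0, 0, -0.0015], "turn": [0, 0, 0]}, {"travel": [0, 0, -0.0015], "turn": [0, 0, 0]}, {"travel": [0, 0, -0.0015], "turn": [0, 0, 0]}]' --gripper 1.0

```text
time: 14.35
position: [0.4209, 0.3293, 0.0193]
tool_rot: [-0.267, -3.13, 0.0]
ft_force: [-0.1, -0.1, -0.2]
grip_width: 0.881
grip_force: 0.0
```

>>> step_arm --commands '[{"travel": [0, 0, -0.02], "turn": [0, 0, 0]}, {"travel": [0, 0, -0.05], "turn": [0, 0, 0]}, {"travel": [0, 0, -0.09], "turn": [0, 0, 0]}, {"travel": [0, 0, -0.14], "turn": [0, 0, 0]}, {"travel": [0, 0, -0.14], "turn": [0, 0, 0]}]'

```text
time: 14.85
position: [0.4238, 0.3326, 0.1657]
tool_rot: [0.266, 3.121, 0.01]
ft_force: [-0.1, -0.3, 0.3]
grip_width: 0.997
grip_force: 0.0
```

>>> step_arm --commands '[{"travel": [-0.011, -0.038, -0.01], "turn": [0, 0, -1]}, {"travel": [-0.023, -0.077, -0.02], "turn": [0, 0, -1]}, {"travel": [-0.034, -0.115, -0.03], "turn": [0, 0, -2]}, {"travel": [-0.046, -0.154, -0.04], "turn": [0, 0, -2]}, {"travel": [-0.061, -0.195, -0.05], "turn": [0, 0, -2]}]'

```text
time: 15.35
position: [0.4478, 0.1255, 0.2097]
tool_rot: [0.211, 3.134, -0.001]
ft_force: [0.9, 0.2, 0.0]
grip_width: 1.0
grip_force: 0.0
```

Run:
```python
from h import *
s=ctrl.get_state();print(s['time'],s['position'],s['tool_rot'])
chain(pose(.505,-.06,.21,175),pose(.529,-.25,.2,178.1))
im=ctrl.get_image("top");cv2.imwrite("pics/t6.png",im[:,:,::-1])
for c in blobs(orange(im),60):
    r=cv2.minAreaRect(c)
    if 170<r[0][0]<300: print(r, onz("top",[r[0]],.02))
```

```text
15.35 [0.44777861 0.12550523 0.20973927] [ 2.10536434e-01  3.13379819e+00 -1.29161216e-03]
[-0.0815, -0.1762, -0.0001] [-0.0, 0.0, -2.7]
[-0.0405, -0.1872, 0.01] [0.0, 0.0, -3.1]
((212.88107299804688, 248.28501892089844), (13.752132415771484, 47.57818603515625), 8.615649223327637) [[0.48062571 0.32179456 0.02      ]]
```

>>> step_arm --commands '[{"travel": [-0.016, -0.035, 0], "turn": [0, 0, -1]}, {"travel": [-0.033, -0.07, 0], "turn": [0, 0, -1]}, {"travel": [-0.05, -0.105, 0], "turn": [0, 0, -2]}, {"travel": [-0.065, -0.14, 0], "turn": [0, 0, -2]}, {"travel": [-0.081, -0.176, 0], "turn": [0, 0, -3]}]'

```text
time: 15.9
position: [0.5049, -0.0596, 0.2091]
tool_rot: [-0.129, -3.139, 0.001]
ft_force: [-0.5, 0.1, 0.5]
grip_width: 1.002
grip_force: 0.0
```

>>> step_arm --commands '[{"travel": [-0.01, -0.037, 0.0], "turn": [0, 0, -1]}, {"travel": [-0.018, -0.075, 0], "turn": [0, 0, -2]}, {"travel": [-0.026, -0.113, 0], "turn": [0, 0, -3]}, {"travel": [-0.034, -0.15, 0], "turn": [0, 0, -3]}, {"travel": [-0.04, -0.187, 0.01], "turn": [0, 0, -3]}]'

```text
time: 16.4
position: [0.5302, -0.2497, 0.2]
tool_rot: [0.048, 3.139, -0.002]
ft_force: [0.3, 0.0, 0.1]
grip_width: 1.004
grip_force: 0.0
```

>>> step_arm --commands '[{"travel": [0, 0, 0], "turn": [0, 0, 0]}, {"travel": [0, 0, 0], "turn": [0, 0, 0]}]'

```text
time: 16.6
position: [0.5287, -0.2484, 0.1983]
tool_rot: [-0.051, -3.14, -0.003]
ft_force: [-0.1, -0.4, 0.5]
grip_width: 1.003
grip_force: 0.0
```

Run:
```python
from h import *
s=ctrl.get_state();im=ctrl.get_image("wrist");cv2.imwrite("pics/w7.png",im[:,:,::-1])
print(s['time'],s['position'],Ro.from_rotvec(s['tool_rot']).as_matrix().round(3).tolist())
for c in blobs(orange(im,60),1000):
    r=cv2.minAreaRect(c);b=cv2.boxPoints(r);print(r);print(onz("wrist",b,.046,s)[:,:2].round(4).tolist())
```

```text
16.6 [ 0.5286784  -0.2484494   0.19825527] [[-0.999, 0.032, -0.002], [0.032, 0.999, 0.002], [0.002, 0.002, -1.0]]
((442.011962890625, 327.4997253417969), (16.75715446472168, 296.3921813964844), 88.63607025146484)
[[0.6906, -0.284], [0.6975, 0.0806], [0.723, 0.0877], [0.7151, -0.2849]]
((296.5, 191.5), (181.0, 63.0), 90.0)
[[0.4381, -0.2975], [0.4401, -0.237], [0.6364, -0.2416], [0.6342, -0.3136]]
```

View pics/w7.png

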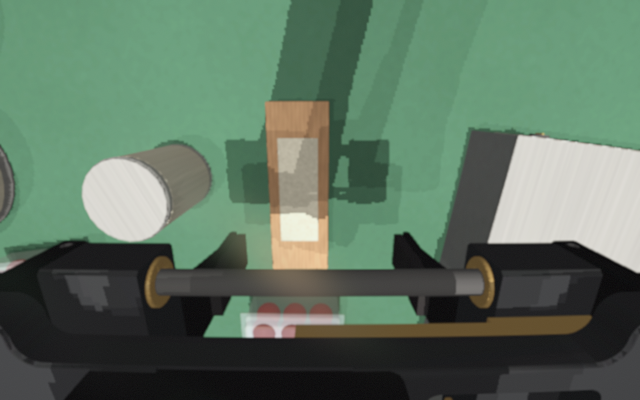

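The carton sits ahead-left of the tool (columns 266–328, near end at row 101), giving its centre at about (0.529, −0.270). The tin is to its left at (127,198), so I check its clearance to the gripper body and plan the grasp.

Run:
```python
from h import *
s=ctrl.get_state()
print("tin top wrist",onz("wrist",[[127,198],[170,198],[84,198]],.11,s).round(3).tolist())
im=cv2.imread("pics/top0.png");h=cv2.cvtColor(im,cv2.COLOR_BGR2HSV);m=cv2.inRange(h,(0,0,110),(180,70,255))
for c in blobs(m,100):
    (u,v),r=cv2.minEnclosingCircle(c)
    if 430<u<470 and 200<v<260: print(u,v,r,onz("top",[[u,v]],.11))
```

```text
tin top wrist [[0.515, -0.407, 0.11], [0.516, -0.371, 0.11], [0.513, -0.445, 0.11]]
450.8265380859375 230.948974609375 12.658557891845703 [[ 0.51563643 -0.41136718  0.11      ]]
```

The tin's edge is at y ≈ −0.371 and the body would reach about −0.365. So I approach offset to the left (y ≈ −0.265), slowly, checking on the way.

>>> step_arm --commands '[{"travel": [-0.005, -0.017, 0.03], "turn": [0, 0, 0]}, {"travel": [-0.005, -0.017, 0.06], "turn": [0, 0, 0]}, {"travel": [-0.005, -0.017, 0.09], "turn": [0, 0, 0]}, {"travel": [-0.005, -0.017, 0.11], "turn": [0, 0, 0]}, {"travel": [-0.005, -0.017, 0.11], "turn": [0, 0, 0]}]'

```text
time: 17.15
position: [0.532, -0.2623, 0.0868]
tool_rot: [-0.043, -3.137, -0.005]
ft_force: [-0.2, -0.8, 0.1]
grip_width: 1.0
grip_force: 0.0
```

>>> step_arm --commands '[{"travel": [0, 0, 0], "turn": [0, 0, 0]}, {"travel": [0, 0, 0], "turn": [0, 0, 0]}]'

```text
time: 17.35
position: [0.535, -0.2649, 0.0915]
tool_rot: [0.046, 3.139, -0.002]
ft_force: [-0.2, -0.8, 1.0]
grip_width: 0.999
grip_force: 0.0
```

>>> step_arm --commands '[{"travel": [0, 0, 0.015], "turn": [0, 0, 0]}, {"travel": [0, 0, 0.03], "turn": [0, 0, 0]}, {"travel": [0, 0, 0.045], "turn": [0, 0, 0]}, {"travel": [0, 0, 0.06], "turn": [0, 0, 0]}, {"travel": [0, 0, 0.068], "turn": [0, 0, 0]}]'

```text
time: 17.85
position: [0.5323, -0.2647, 0.019]
tool_rot: [-0.047, -3.138, -0.002]
ft_force: [0.3, 0.1, -0.6]
grip_width: 0.997
grip_force: 0.0
```

>>> step_arm --commands '[{"travel": [0, 0, 0], "turn": [0, 0, 0]}, {"travel": [0, 0, 0], "turn": [0, 0, 0]}, {"travel": [0, 0, 0], "turn": [0, 0, 0]}, {"travel": [0, 0, 0], "turn": [0, 0, 0]}, {"travel": [0, 0, 0], "turn": [0, 0, 0]}]' --gripper 0.5 --force 25

```text
time: 18.35
position: [0.534, -0.2665, 0.0223]
tool_rot: [0.049, 3.14, -0.003]
ft_force: [0.4, -3.0, 0.2]
grip_width: 0.712
grip_force: 25.0
```

>>> step_arm --commands '[{"travel": [0, 0, 0], "turn": [0, 0, 0]}, {"travel": [0, 0, 0], "turn": [0, 0, 0]}, {"travel": [0, 0, 0], "turn": [0, 0, 0]}]'

```text
time: 18.65
position: [0.534, -0.2665, 0.0223]
tool_rot: [0.048, 3.14, -0.003]
ft_force: [0.5, -4.7, 3.4]
grip_width: 0.709
grip_force: 25.0
```

The carton is gripped (62 mm). Planning the carry to the shelf, with the carton's front end kept clear of the hood.

Run:
```python
from h import *
chain(pose(.5,-.25,.15,176),pose(.48,-.06,.155,172.5),pose(.5,.015,.15,171.6),pose(.526,.011,.12,171.6))
```

```text
[0.0344, 0.0152, -0.1278] [-0.1, 0.1, 2.2]
[0.0332, 0.1881, -0.005] [-0.0, -0.0, 3.5]
[-0.01, 0.077, 0.005] [0.0, -0.0, 0.9]
[-0.0263, -0.0002, 0.03] [0.0, 0.0, 0.0]
```

>>> step_arm --commands '[{"travel": [0, 0.003, -0.02], "turn": [0, 0, 0]}, {"travel": [0.005, 0.008, -0.05], "turn": [0, 0, 0]}, {"travel": [0.015, 0.015, -0.08], "turn": [0, 0, 1]}, {"travel": [0.025, 0.015, -0.11], "turn": [0, 0, 2]}, {"travel": [0.034, 0.015, -0.128], "turn": [0, 0, 2]}]'

```text
time: 19.15
position: [0.4997, -0.247, 0.1502]
tool_rot: [-0.1, -3.139, -0.003]
ft_force: [0.7, -0.5, -3.7]
grip_width: 0.705
grip_force: 25.0
```

>>> step_arm --commands '[{"travel": [0.007, 0.035, -0.005], "turn": [0, 0, 0]}, {"travel": [0.013, 0.075, -0.005], "turn": [0, 0, 1]}, {"travel": [0.02, 0.115, -0.005], "turn": [0, 0, 2]}, {"travel": [0.027, 0.155, -0.005], "turn": [0, 0, 3]}, {"travel": [0.033, 0.188, -0.005], "turn": [0, 0, 4]}]'

```text
time: 19.65
position: [0.4771, -0.0553, 0.1529]
tool_rot: [-0.209, -3.131, -0.003]
ft_force: [-0.0, -0.4, -5.0]
grip_width: 0.709
grip_force: 25.0
```

>>> step_arm --commands '[{"travel": [0, 0.03, 0], "turn": [0, 0, 0]}, {"travel": [-0.005, 0.06, 0], "turn": [0, 0, 0]}, {"travel": [-0.01, 0.077, 0.005], "turn": [0, 0, 1]}, {"travel": [-0.01, 0.077, 0.005], "turn": [0, 0, 1]}, {"travel": [-0.01, 0.077, 0.005], "turn": [0, 0, 1]}]'

```text
time: 20.15
position: [0.4979, 0.0164, 0.1481]
tool_rot: [-0.235, -3.129, -0.001]
ft_force: [-0.7, -0.3, -4.8]
grip_width: 0.709
grip_force: 25.0
```

Run:
```python
from h import *
s=ctrl.get_state();print(s['time'],s['position'],Ro.from_rotvec(s['tool_rot']).as_matrix().round(3).tolist(),s['ft_force'])
im=ctrl.get_image("wrist");cv2.imwrite("pics/w8.png",im[:,:,::-1])
chain(pose(.526,.011,.12,171.6))
# top-view check of bin axes: predicted shelf front-left & hood-face right top corner when shut
```

```text
20.15 [0.49793367 0.01641342 0.14808011] [[-0.989, 0.15, -0.004], [0.15, 0.989, 0.001], [0.004, 0.0, -1.0]] [-0.66108101 -0.28973316 -4.77563297]
[-0.0282, -0.0001, 0.0283] [-0.0, -0.2, -0.3]
```

View pics/w8.png

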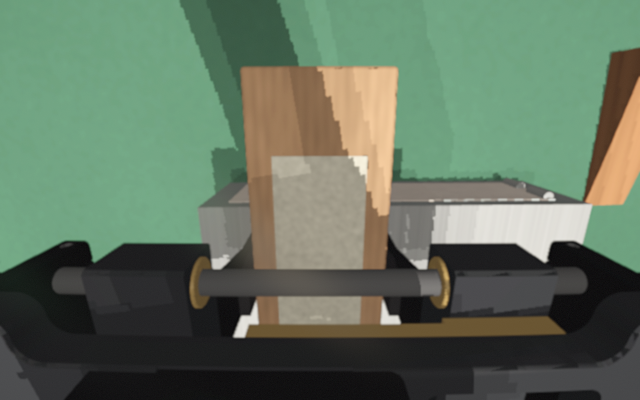

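The carton is held straight (columns 242–397) and is over the shelf, whose front edge is at row 200. I lower it onto the shelf.

>>> step_arm --commands '[{"travel": [-0.01, 0, 0.005], "turn": [0, 0, 0]}, {"travel": [-0.02, 0, 0.013], "turn": [0, 0, 0]}, {"travel": [-0.028, 0, 0.02], "turn": [0, 0, 0]}, {"travel": [-0.028, 0, 0.028], "turn": [0, 0, 0]}, {"travel": [-0.028, 0, 0.032], "turn": [0, 0, 0]}]'

```text
time: 20.7
position: [0.5262, 0.0108, 0.1162]
tool_rot: [-0.24, -3.13, -0.0]
ft_force: [-0.5, -0.1, -5.4]
grip_width: 0.707
grip_force: 25.0
```

>>> step_arm --commands '[{"travel": [0, 0, 0.002], "turn": [0, 0, 0]}, {"travel": [0, 0, 0.004], "turn": [0, 0, 0]}, {"travel": [0, 0, 0.006], "turn": [0, 0, 0]}, {"travel": [0, 0, 0.007], "turn": [0, 0, 0]}, {"travel": [0, 0, 0.007], "turn": [0, 0, 0]}]'

```text
time: 21.2
position: [0.5273, 0.0112, 0.1106]
tool_rot: [0.239, 3.132, -0.0]
ft_force: [0.6, 0.5, -5.5]
grip_width: 0.711
grip_force: 25.0
```

>>> step_arm --commands '[{"travel": [0, 0, 0.001], "turn": [0, 0, 0]}, {"travel": [0, 0, 0.002], "turn": [0, 0, 0]}, {"travel": [0, 0, 0.003], "turn": [0, 0, 0]}, {"travel": [0, 0, 0.003], "turn": [0, 0, 0]}]'

```text
time: 21.6
position: [0.5273, 0.0112, 0.1074]
tool_rot: [-0.239, -3.132, 0.0]
ft_force: [0.2, 0.1, -4.3]
grip_width: 0.715
grip_force: 25.0
```

>>> step_arm --commands '[{"travel": [0, 0, 0.0007], "turn": [0, 0, 0]}, {"travel": [0, 0, 0.0015], "turn": [0, 0, 0]}, {"travel": [0, 0, 0.0015], "turn": [0, 0, 0]}]'

```text
time: 21.9
position: [0.5274, 0.0112, 0.1073]
tool_rot: [-0.239, -3.132, 0.002]
ft_force: [-4.9, -0.6, 5.6]
grip_width: 0.709
grip_force: 25.0
```

The carton has landed on the shelf (force went from −5 to +6 N). I let go and rise, then close the fingers and test a forward tilt in the air.

>>> step_arm --commands '[{"travel": [0, 0, -0.001], "turn": [0, 0, 0]}, {"travel": [0, 0, -0.001], "turn": [0, 0, 0]}, {"travel": [0, 0, -0.001], "turn": [0, 0, 0]}, {"travel": [0, 0, -0.001], "turn": [0, 0, 0]}, {"travel": [0, 0, -0.001], "turn": [0, 0, 0]}]' --gripper 1.0

```text
time: 22.4
position: [0.5274, 0.0112, 0.107]
tool_rot: [0.239, 3.132, 0.0]
ft_force: [-0.4, 0.3, 0.1]
grip_width: 0.984
grip_force: 0.0
```

>>> step_arm --commands '[{"travel": [0, 0, -0.02], "turn": [0, 0, 0]}, {"travel": [0, 0, -0.05], "turn": [0, 0, 0]}, {"travel": [0, 0, -0.08], "turn": [0, 0, 0]}, {"travel": [0.02, 0, -0.11], "turn": [0, 0, 0]}, {"travel": [0.04, 0, -0.11], "turn": [0, 0, 0]}]'

```text
time: 22.9
position: [0.4901, 0.0181, 0.2209]
tool_rot: [0.238, 3.126, 0.001]
ft_force: [-1.4, 0.6, -0.4]
grip_width: 1.0
grip_force: 0.0
```

>>> step_arm --commands '[{"travel": [0, 0, 0], "turn": [0, -8, 0]}, {"travel": [0, 0, 0], "turn": [0, -16, 0]}, {"travel": [0, 0, 0], "turn": [0, -24, 0]}, {"travel": [0, 0, 0], "turn": [0, -32, 0]}, {"travel": [0, 0, 0], "turn": [0, -40, 0]}]' --gripper 0.0

```text
time: 23.4
position: [0.4936, 0.0089, 0.2188]
tool_rot: [0.227, 2.718, -0.091]
ft_force: [-0.2, -0.3, 0.8]
grip_width: 0.629
grip_force: 0.0
```

Run:
```python
from h import *
s=ctrl.get_state();print(s['time'],s['position'],Ro.from_rotvec(s['tool_rot']).as_matrix().round(3).tolist(),s['joint_positions'].round(2))
im=ctrl.get_image("top");cv2.imwrite("pics/t9.png",im[:,:,::-1])
im=ctrl.get_image("side");cv2.imwrite("pics/s9.png",im[:,:,::-1])
for c in blobs(orange(im,60),100): print(cv2.minAreaRect(c))
```

```text
23.4 [0.49359557 0.00891238 0.21876642] [[-0.903, 0.172, 0.394], [0.145, 0.985, -0.097], [-0.405, -0.03, -0.914]] [ 0.19 -0.29 -0.32  2.16  0.08  0.87  1.23]
((243.35072326660156, 382.87701416015625), (23.20774269104004, 38.25630187988281), 51.58194351196289)
((335.1499938964844, 356.5500183105469), (73.9972915649414, 24.349536895751953), 18.434947967529297)
((346.9176330566406, 209.09181213378906), (77.4661865234375, 32.525718688964844), 20.095232009887695)
((607.6095581054688, 97.53971862792969), (99.21582794189453, 76.65971374511719), 40.79464340209961)
((351.5849914550781, 38.92945098876953), (211.85707092285156, 52.33317565917969), 7.800187587738037)
```

The forward tilt is limited to about 24° at this radius because joint 2 is at its limit. So the first push has to be near vertical or leaning back, with the tilt growing as the reach grows. Planning the move to behind the carton.

Run:
```python
from h import *
np.set_printoptions(precision=4,suppress=True)
im=cv2.imread("pics/t9.png")[:,:,::-1].copy()
for c in blobs(orange(im,60),60):
    r=cv2.minAreaRect(c)
    if 200<r[0][0]<420: b=cv2.boxPoints(r);print("top",r,onz("top",b,.131)[:,:2].tolist())
chain(pose(.405,.029,.2,171.6,-15),pose(.405,.029,.1165,171.6,-15))
```

```text
top ((212.7398681640625, 248.1907501220703), (14.141318321228027, 48.05007553100586), 8.746162414550781) [[0.41461868022108594, 0.33090702341564493], [0.5544299177005211, 0.30768069607010284], [0.5471756294534298, 0.26583318477526474], [0.4076841277529128, 0.28920721697211466]]
top ((311.0429992675781, 220.66685485839844), (20.987295150756836, 39.06324768066406), 7.352379322052002) [[0.5036126457219223, 0.04516564904391422], [0.617444448993354, 0.028120404678000355], [0.6080269214056774, -0.03312421219014561], [0.4943569770698196, -0.01575318510142807]]
[0.088, 0.0014, -0.02] [-1.8, 38.6, -0.8]
[-0.0216, -0.0, 0.0807] [0.0, 0.0, 0.0]
```

The carton's front end is at bin x ≈ −72, y ≈ −61, and it is well aligned. Moving behind it.

>>> step_arm --commands '[{"travel": [0.02, 0, -0.004], "turn": [0, 8, 0]}, {"travel": [0.04, 0, -0.008], "turn": [-1, 16, 0]}, {"travel": [0.06, 0.001, -0.012], "turn": [-1, 24, 0]}, {"travel": [0.08, 0.001, -0.016], "turn": [-1, 32, -1]}, {"travel": [0.088, 0.001, -0.02], "turn": [-2, 39, -1]}]'

```text
time: 24.0
position: [0.4058, 0.0263, 0.2014]
tool_rot: [-0.213, -2.86, -0.04]
ft_force: [0.5, -0.1, -0.2]
grip_width: 0.081
grip_force: 0.0
```

>>> step_arm --commands '[{"travel": [0, 0, 0], "turn": [0, 0, 0]}, {"travel": [0, 0, 0], "turn": [0, 0, 0]}]'

```text
time: 24.2
position: [0.4068, 0.0251, 0.2003]
tool_rot: [-0.218, -2.866, -0.036]
ft_force: [0.2, 1.1, 0.4]
grip_width: 0.012
grip_force: 0.0
```

Run:
```python
from h import *
s=ctrl.get_state();print(s['time'],s['position'],s['grip_width'],Ro.from_rotvec(s['tool_rot']).as_matrix().round(3).tolist(),s['joint_positions'].round(2))
chain(pose(.405,.029,.1165,171.6,-15))
```

```text
24.2 [0.40680881 0.02513985 0.20032046] 0.01215363062429034 [[-0.953, 0.152, -0.261], [0.145, 0.988, 0.045], [0.265, 0.005, -0.964]] [ 0.2   0.04 -0.27  1.87 -0.05  1.48  1.35]
[-0.0199, 0.0032, 0.0815] [0.3, -0.4, -0.3]
```

>>> step_arm --commands '[{"travel": [-0.005, 0.003, 0.02], "turn": [0, 0, 0]}, {"travel": [-0.01, 0.003, 0.04], "turn": [0, 0, 0]}, {"travel": [-0.015, 0.003, 0.06], "turn": [0, 0, 0]}, {"travel": [-0.021, 0.003, 0.081], "turn": [0, 0, 0]}, {"travel": [-0.021, 0.003, 0.081], "turn": [0, 0, 0]}]'

```text
time: 24.7
position: [0.4035, 0.029, 0.1158]
tool_rot: [-0.215, -2.864, -0.034]
ft_force: [-0.6, 1.0, 0.1]
grip_width: 0.008
grip_force: 0.0
```

>>> step_arm --commands '[{"travel": [0, 0, 0], "turn": [0, 0, 0]}]'

```text
time: 24.8
position: [0.4055, 0.0291, 0.118]
tool_rot: [-0.216, -2.868, -0.034]
ft_force: [0.3, -0.5, 0.2]
grip_width: 0.008
grip_force: 0.0
```

Run:
```python
from h import *
s=ctrl.get_state();p=s['position'];print(s['time'],p,s['ft_force'],p[0]*.989-p[1]*.147,p[0]*.147+p[1]*.989)
ex=np.array([.989,-.1475]);ey=np.array([.1475,.989])
def P(u,v,z,t): q=ex*u+ey*v; return pose(q[0],q[1],z,171.6,t)
chain(P(.44,.0885,.1165,-12),P(.475,.0885,.115,0),P(.5,.0885,.115,10),P(.62,.0885,.112,40))
```

```text
24.8 [0.40546088 0.02908217 0.11802673] [ 0.27560289 -0.54028962  0.16528816] 0.39672573552221196 0.08836501616672045
[-0.0421, 0.0, -0.0099] [0.3, -3.3, -0.2]
[-0.0345, -0.0001, -0.0058] [-0.0, -12.0, -0.0]
[-0.025, -0.0, -0.0] [0.0, -10.0, 0.0]
[-0.1176, -0.0002, 0.0238] [-0.0, -30.0, -0.0]
```

>>> step_arm --commands '[{"travel": [-0.008, 0, -0.002], "turn": [0, 0, 0]}, {"travel": [-0.016, 0, -0.004], "turn": [0, 0, 0]}, {"travel": [-0.025, 0, -0.006], "turn": [0, -1, 0]}, {"travel": [-0.034, 0, -0.008], "turn": [0, -2, 0]}, {"travel": [-0.042, 0, -0.01], "turn": [0, -3, 0]}]'

```text
time: 25.3
position: [0.4448, 0.0233, 0.1167]
tool_rot: [-0.218, -2.908, -0.028]
ft_force: [-15.6, 1.9, 14.4]
grip_width: 0.009
grip_force: 8.9
```

>>> step_arm --commands '[{"travel": [-0.007, 0, -0.001], "turn": [0, -3, 0]}, {"travel": [-0.014, 0, -0.002], "turn": [0, -6, 0]}, {"travel": [-0.021, 0, -0.003], "turn": [0, -9, 0]}, {"travel": [-0.028, 0, -0.005], "turn": [0, -12, 0]}, {"travel": [-0.034, 0, -0.006], "turn": [0, -12, 0]}]'

```text
time: 25.8
position: [0.4798, 0.0179, 0.1139]
tool_rot: [-0.234, -3.123, -0.005]
ft_force: [-6.4, 1.2, 1.6]
grip_width: 0.005
grip_force: 3.4
```

Run:
```python
from h import *
s=ctrl.get_state();p=s['position'];print(s['time'],p,s['ft_force'],p[0]*.989-p[1]*.147,p[0]*.147+p[1]*.989,Ro.from_rotvec(s['tool_rot']).as_matrix().round(3).tolist(),s['joint_positions'].round(2))
im=ctrl.get_image("side");cv2.imwrite("pics/s10.png",cv2.resize(im[90:330,150:420],None,fx=2.5,fy=2.5)[:,:,::-1])
ex=np.array([.989,-.1475]);ey=np.array([.1475,.989])
def P(u,v,z,t): q=ex*u+ey*v; return pose(q[0],q[1],z,171.6,t)
a=cur()
for k in range(1,6): print(*rel(a,P(.475+.029*k,.0885,.115-.0006*k,8*k)))
```

```text
25.8 [0.47979137 0.01791768 0.11393262] [-6.37888081  1.23021815  1.61519221] 0.47187976515763197 0.08824991268077728 [[-0.989, 0.149, -0.01], [0.149, 0.989, 0.004], [0.01, 0.002, -1.0]] [ 0.18  0.08 -0.28  1.99  0.02  1.08  1.31]
[-0.0305, 0.0001, -0.0006] [0.1, -8.5, -0.2]
[-0.0595, 0.0002, -0.0003] [0.1, -16.5, -0.2]
[-0.0885, 0.0003, 0.0] [0.1, -24.5, -0.2]
[-0.1175, 0.0003, 0.0003] [0.1, -32.5, -0.2]
[-0.1465, 0.0004, 0.0007] [0.1, -40.5, -0.3]
```

View pics/s10.png

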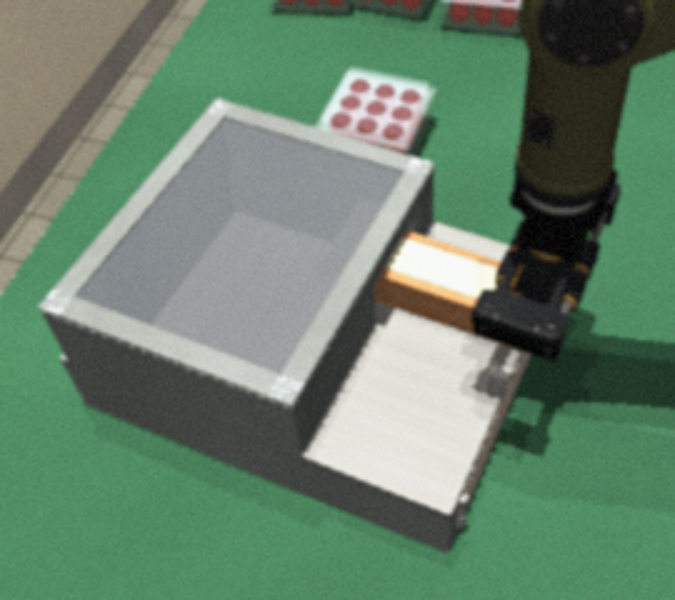

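The side view shows the hood shut and the carton's front entering the flap at (390,265), held straight, with the rear end near (490,300). Now one brisk continuous push, tilting forward as it goes.

>>> step_arm --commands '[{"travel": [-0.028, 0, -0.003], "turn": [0, -8, 0]}, {"travel": [-0.055, 0, -0.007], "turn": [0, -16, 0]}, {"travel": [-0.082, 0, -0.01], "turn": [0, -24, 0]}, {"travel": [-0.109, 0, -0.01], "turn": [0, -32, 0]}, {"travel": [-0.134, 0, -0.005], "turn": [0, -40, 0]}]'

```text
time: 26.35
position: [0.6057, -0.0068, 0.1216]
tool_rot: [0.2, 2.497, -0.077]
ft_force: [-3.3, -1.7, -0.3]
grip_width: 0.008
grip_force: 1.7
```

Run:
```python
from h import *
s=ctrl.get_state();p=s['position'];print(s['time'],p,s['ft_force'],p[0]*.989-p[1]*.147,p[0]*.147+p[1]*.989,Ro.from_rotvec(s['tool_rot']).as_matrix().round(3).tolist())
im=ctrl.get_image("side");cv2.imwrite("pics/s11.png",im[:,:,::-1])
h=cv2.cvtColor(im,cv2.COLOR_RGB2HSV);m=cv2.inRange(h,(5,50,60),(25,255,255))
for c in blobs(m,30):
    x,y,w,hh=cv2.boundingRect(c)
    if 150<x<420 and 90<y<330: print(x,y,w,hh,cv2.contourArea(c))
```

```text
26.35 [ 0.60568354 -0.00676131  0.12156891] [-3.34505431 -1.72876991 -0.26413489] 0.6000149322518551 0.08234854122280748 [[-0.793, 0.162, 0.587], [0.125, 0.987, -0.103], [-0.596, -0.008, -0.803]]
299 182 23 30 169.0
365 114 23 23 193.0
```

Run:
```python
from h import *
ex=np.array([.989,-.1475,0]);ey=np.array([.1475,.989,0])
for u,v,z in[(.6185,.0335,.085),(.6185,.1435,.085),(.6185,.0335,.147),(.6185,.1435,.147),(.6085,.0575,.085),(.6085,.1195,.085),(.7085,.1195,.05)]: print(u,v,z,proj("side",[ex*u+ey*v+[0,0,z]]))
s=ctrl.get_state();im=ctrl.get_image("side");h=cv2.cvtColor(im,cv2.COLOR_RGB2HSV)
print("before/after: hsv in window",h[150:210:10,230:310:10,:].tolist()[2:5])
cv2.imwrite("pics/s12.png",cv2.resize(im[120:270,200:370],None,fx=4,fy=4,interpolation=cv2.INTER_CUBIC)[:,:,::-1]); print(s['ft_force'],s['position'])
```

```text
0.6185 0.0335 0.085 [[317.80218057 187.3482578 ]]
0.6185 0.1435 0.085 [[299.92988848 218.80417893]]
0.6185 0.0335 0.147 [[317.85260743 171.05185347]]
0.6185 0.1435 0.147 [[298.94613225 203.07966588]]
0.6085 0.0575 0.085 [[317.67929056 195.03664987]]
0.6085 0.1195 0.085 [[307.72925278 212.84960487]]
0.7085 0.1195 0.05 [[273.09742493 208.62611136]]
before/after: hsv in window [[[84, 9, 139], [105, 11, 139], [103, 12, 149], [96, 17, 150], [102, 8, 152], [95, 10, 147], [86, 14, 150], [102, 17, 151]], [[100, 10, 146], [96, 8, 154], [102, 8, 157], [103, 11, 162], [98, 7, 150], [103, 15, 150], [103, 16, 148], [53, 5, 202]], [[90, 12, 144], [114, 8, 163], [90, 6, 159], [14, 40, 167], [23, 12, 174], [30, 10, 180], [109, 13, 156], [57, 11, 203]]]
[-1.76912315 -0.06618065 -2.02085119] [ 0.60486474 -0.00775904  0.11930732]
```

The carton's rear is still in the mouth at the finger tip. I push a little further and slightly down.

>>> step_arm --commands '[{"travel": [-0.005, 0.003, 0.007], "turn": [0, -3, 0]}, {"travel": [-0.009, 0.005, 0.013], "turn": [0, -5, 0]}, {"travel": [-0.009, 0.005, 0.013], "turn": [0, -5, 0]}, {"travel": [-0.009, 0.005, 0.013], "turn": [0, -5, 0]}]'

```text
time: 26.85
position: [0.6209, -0.0051, 0.116]
tool_rot: [0.194, 2.416, -0.086]
ft_force: [-1.2, 0.2, -1.1]
grip_width: 0.004
grip_force: 0.7
```

```bash
cat > chk.py <<'E'
from h import *
s=ctrl.get_state();p=s['position'];R=Ro.from_rotvec(s['tool_rot']).as_matrix();print(s['time'],p,s['ft_force'],"uv",p[0]*.989-p[1]*.147,p[0]*.147+p[1]*.989,R.round(3).tolist())
im=ctrl.get_image("side");h=cv2.cvtColor(im,cv2.COLOR_RGB2HSV);m=cv2.inRange(h,(3,30,60),(25,255,255))
for c in blobs(m,25):
    x,y,w,hh=cv2.boundingRect(c)
    if 150<x<420 and 90<y<330: print("side",x,y,w,hh,cv2.contourArea(c))
im=ctrl.get_image("top");h=cv2.cvtColor(im,cv2.COLOR_RGB2HSV);m=cv2.inRange(h,(3,30,60),(25,255,255))
for c in blobs(m,25):
    x,y,w,hh=cv2.boundingRect(c)
    if 200<x<365 and 90<y<260: print("top",x,y,w,hh,cv2.contourArea(c))
E
python3 chk.py
```

```text
26.85 [ 0.62092506 -0.00506981  0.11603464] [-1.15864011  0.2109287  -1.07698523] uv 0.6148401489064896 0.08626193999083909 [[-0.743, 0.163, 0.649], [0.117, 0.987, -0.114], [-0.659, -0.009, -0.752]]
side 336 209 33 79 168.5
side 299 208 9 12 58.0
side 247 184 42 33 512.5
side 311 169 21 25 69.5
side 365 111 23 28 397.5
side 330 91 28 10 120.5
top 203 224 21 49 630.5
top 294 206 31 6 44.5
top 308 145 23 44 237.0
```

The carton now shows through the window inside the well. I withdraw the fingers so the flap can close.

>>> step_arm --commands '[{"travel": [0.011, 0, -0.01], "turn": [0, 0, 0]}, {"travel": [0.022, 0, -0.02], "turn": [0, 0, 0]}, {"travel": [0.038, 0, -0.033], "turn": [0, 0, 0]}, {"travel": [0.052, 0, -0.046], "turn": [0, 0, 0]}, {"travel": [0.052, 0, -0.046], "turn": [0, 8, 0]}]'

```text
time: 27.45
position: [0.5493, 0.0007, 0.1145]
tool_rot: [0.208, 2.484, -0.1]
ft_force: [0.6, -0.8, 0.5]
grip_width: 0.004
grip_force: 0.0
```

```bash
python3 chk.py
python3 - <<'E'
from h import *
chain(pose(.47,.015,.26,171.6,10))
E
```

```text
27.45 [0.54930048 0.0007327  0.11451413] [ 0.63399812 -0.78670242  0.5019457 ] uv 0.5431504676737064 0.08147180637834321 [[-0.786, 0.174, 0.594], [0.125, 0.985, -0.122], [-0.606, -0.021, -0.795]]
side 336 234 25 54 118.0
side 300 201 14 20 89.5
side 247 183 42 35 514.5
side 339 177 21 25 73.5
side 364 110 24 29 395.5
side 330 91 28 10 125.0
top 292 228 32 6 41.5
top 203 224 21 49 630.5
top 305 197 21 6 66.5
top 307 145 24 44 233.5
[-0.0172, -0.004, -0.164] [-1.5, 27.8, -1.2]
```

>>> step_arm --commands '[{"travel": [0.02, 0, -0.03], "turn": [0, 6, 0]}, {"travel": [0.03, 0, -0.07], "turn": [0, 12, 0]}, {"travel": [0.02, 0, -0.11], "turn": [0, 18, 0]}, {"travel": [0, 0, -0.14], "turn": [0, 24, 0]}, {"travel": [-0.017, 0, -0.164], "turn": [0, 28, 0]}]'

```text
time: 28.05
position: [0.4706, 0.0181, 0.2614]
tool_rot: [0.262, 2.96, -0.05]
ft_force: [0.4, 0.0, -0.3]
grip_width: 0.001
grip_force: 0.0
```

```bash
python3 chk.py
python3 - <<'E'
from h import *
im=ctrl.get_image("side");cv2.imwrite("pics/s13.png",im[:,:,::-1])
h=cv2.cvtColor(im,cv2.COLOR_RGB2HSV)
for r in range(176,222,3): print(r,' '.join("%3d,%3d,%3d"%tuple(h[r,c]) for c in range(288,328,4)))
E
```

```text
28.05 [0.4706312  0.01813436 0.26139826] [ 0.44604865  0.01311589 -0.31013058] uv 0.4627885022658454 0.08711766739337788 [[-0.97, 0.177, 0.165], [0.171, 0.984, -0.048], [-0.171, -0.019, -0.985]]
side 336 206 34 82 166.0
side 300 200 14 20 90.0
side 247 184 42 34 517.0
side 365 111 18 27 271.0
side 330 91 28 10 140.0
top 203 224 21 49 627.5
top 305 197 21 6 68.5
top 307 145 24 44 240.5
176  87, 19,151 108,  8,151 102, 17,148  84,  8,166  43,  9,204  57, 12,206  50,  9, 81  60,  9, 60  68, 21, 49  70,109,131
179  90,  9,144 100, 16,148  94, 12,149  64, 10,200  45, 10,203  56, 10,187  60, 10, 50  53, 18, 56 150, 12, 44  45, 23,181
182 101, 14,148 101, 14,151  83,  6,157  49, 10,202  49, 10,204  30,  5,100  15, 17, 60  70, 12, 62  51, 28, 64  23, 11,218
185 108, 17,147 100, 16,148  55,  8,196  53, 10,204  55,  8,200  80, 16, 49  30, 16, 63  30,  4, 57  30, 12,165  27, 12,219
188 102, 17,153 100, 10,159  55,  8,201  56,  9,197  50, 13,116  70, 13, 58  48, 20, 65  39, 40, 63  28, 18,169  27, 12,227
191  84,  8,158  56, 11,190  60,  9,195  49, 10,198  55, 31, 50  35, 25, 61  23, 16, 63  66,
[... 571 characters left out ...]
, 28, 54   8, 16, 64  14,133, 98  19, 20,208  24, 11,226  30, 11,224  28, 15,226
209  56, 10,197  53, 11, 95 100, 14, 55  18, 21, 61  26, 29, 62  12,145,100  30, 10,227  30,  8,227  27, 10,226  24, 11,223
212  60,  7,190  83, 17, 61  75, 29, 53   0,  0, 57  14,112, 91  12, 55,168  30,  9,225  30, 12,227  30, 10,225  30, 12,226
215  68, 17,121 120,  4, 63  51, 29, 61  60,  8, 63  13,154, 91  28, 14,226  23, 14,222  30,  9,223  30,  8,227  30,  7,227
218 150, 14, 56  45,  9, 59  90, 20, 51  15, 86, 71  14, 95,142  30, 12,227  24, 11,223  27, 10,227  25, 13,223  23, 15,224
221  40, 13, 58 130, 13, 57  66, 21, 60  37, 14,170  25, 13,215  27, 11,224  27, 10,223  33, 11,227  30, 10,226  30, 11,226
```

Run:
```python
from h import *
np.set_printoptions(precision=4,suppress=True)
ex=np.array([.989,-.1475,0]);ey=np.array([.1475,.989,0])
for z in (.03,.052,.085,.11):
    for px in [(319,145),(316,197),(315,203)]:
        X=onz("top",[px],z)[0]; print(z,px,"bin x %.4f y %.4f"%(X@ex-.6785,X@ey-.1485))
    a=onz("top",[(305,200),(326,200)],z)@ey; print("width",abs(a[0]-a[1]))
print("slit", [proj("top",[ex*(.6785+b)+ey*.0885+[0,0,.085]])[0] for b in(-.07,-.06)], "hood top front", proj("top",[ex*.6185+ey*.0885+[0,0,.172]]))
im=ctrl.get_image("top");h=cv2.cvtColor(im,cv2.COLOR_RGB2HSV)
for r in range(184,208): print(r,' '.join("%3d,%3d,%3d"%tuple(h[r,c]) for c in(300,306,310,314,318,322,325,329)))
for z in(.03,.052,.085):
  for px in[(247,200),(289,184),(300,218),(314,201)]:
    X=onz("side",[px],z)[0];print("side",z,px,"bin %.3f %.3f"%(X@ex-.6785,X@ey-.1485))
```

```text
0.03 (319, 145) bin x 0.1170 y -0.0522
0.03 (316, 197) bin x -0.0492 y -0.0636
0.03 (315, 203) bin x -0.0684 y -0.0628
width 0.06561409769814014
0.052 (319, 145) bin x 0.1126 y -0.0530
0.052 (316, 197) bin x -0.0512 y -0.0642
0.052 (315, 203) bin x -0.0702 y -0.0634
width 0.06472039665335302
0.085 (319, 145) bin x 0.1062 y -0.0541
0.085 (316, 197) bin x -0.0543 y -0.0650
0.085 (315, 203) bin x -0.0729 y -0.0643
width 0.06337984508617237
0.11 (319, 145) bin x 0.1013 y -0.0549
0.11 (316, 197) bin x -0.0566 y -0.0657
0.11 (315, 203) bin x -0.0749 y -0.0650
width 0.062364275717096074
slit [array([313.7172, 201.9191]), array([314.1297, 198.6694])] hood top front [[313.5927 195.8789]]
184 108, 10,128 105,  4,117  18, 23,132  23,  7,137  42,  9,141  36,  9,138  15, 36,129  95, 12,125
185 102, 10,127  60,  2,121  20, 17,132  38,  7,137  42,  9,140  42,  9,138  15, 40,129 103, 14,127
186  90,  9,139   0,  2,120  21, 13,133  42,  9,138  30,  6,137  20,  6,139  14, 38,127  95, 12,126
187  75,  6,159  60,  3,146  36,  9,142  48,  9,144  38,  7,139  23,  7,138  15, 40,127  96, 10,125
188  65,  9,
[... 1757 characters left out ...]
 5,187  40,  8,184  60,  7,187
206  48,  7,185  48,  7,185  54,  7,187  66,  7,188  48,  7,187  48,  7,187  40,  8,187  60,  7,188
207  42,  7,184  60,  6,185  45,  5,186  55,  8,188  42,  7,186  50,  4,186  42,  7,185  60,  7,188
side 0.03 (247, 200) bin 0.118 -0.040
side 0.03 (289, 184) bin 0.038 -0.137
side 0.03 (300, 218) bin -0.041 -0.042
side 0.03 (314, 201) bin -0.051 -0.109
side 0.052 (247, 200) bin 0.106 -0.026
side 0.052 (289, 184) bin 0.029 -0.121
side 0.052 (300, 218) bin -0.048 -0.028
side 0.052 (314, 201) bin -0.059 -0.093
side 0.085 (247, 200) bin 0.088 -0.005
side 0.085 (289, 184) bin 0.014 -0.096
side 0.085 (300, 218) bin -0.059 -0.007
side 0.085 (314, 201) bin -0.069 -0.069
```

The two views agree only if the carton lies flat on the well floor. At top height 52 mm, both give y ≈ −60 and a width of about 65 mm, and it spans bin x from −68 to +112. I run a last numeric check that the flap is closed, comparing the mouth pixels with the face beside it, and that the bystanders haven't moved.

Run:
```python
from h import *
ex=np.array([.989,-.1475,0]);ey=np.array([.1475,.989,0])
im=ctrl.get_image("side")
def c(u,v,z):
    q=proj("side",[ex*(.6785+u)+ey*(.1485+v)+[0,0,z]])[0].round().astype(int);return q.tolist(),im[q[1],q[0]].tolist()
for z in(.095,.105,.12,.135): print(z,"mouth",[c(-.06,v,z)[1] for v in(-.09,-.075,-.06,-.045,-.03)],"face",[c(-.06,v,z)[1] for v in(.03,.06,.1)])
t0=cv2.imread("pics/top0.png");t=ctrl.get_image("top")[:,:,::-1]
d=cv2.absdiff(t0,t).max(2)
for n,(x,y,w,h) in dict(tin=(436,219,28,26),punnet=(386,143,40,41),jar=(166,183,30,28)).items(): print(n,(d[y:y+h,x:x+w]>40).sum())
print(ctrl.get_state()['time'])
```

```text
0.095 mouth [[63, 63, 61], [58, 59, 54], [55, 57, 51], [63, 60, 51], [62, 61, 53]] face [[49, 51, 52], [47, 47, 44], [48, 48, 47]]
0.105 mouth [[57, 58, 56], [58, 57, 53], [62, 62, 61], [57, 60, 57], [62, 58, 60]] face [[50, 51, 49], [53, 57, 50], [50, 50, 48]]
0.12 mouth [[59, 63, 61], [59, 62, 58], [58, 60, 57], [62, 60, 58], [63, 60, 59]] face [[53, 52, 54], [50, 54, 50], [51, 54, 51]]
0.135 mouth [[66, 64, 60], [62, 65, 60], [60, 59, 57], [63, 63, 62], [61, 61, 55]] face [[49, 48, 50], [49, 52, 50], [52, 53, 53]]
tin 0
punnet 0
jar 0
28.35
```

The mouth is evenly flap-grey from top to bottom, so the flap is closed. The bystanders are unchanged and the arm is clear.

```bash
python3 -c "
from bench import ctrl
print(ctrl.close_job())"
```

```text
the job is handed in; nothing more can be done
None
```

I handed the job in at about 28 s, and no verdict came back: the wedge came out in small tugs and lies flat on the table, the hood is shut, the camera checks show the carton flat inside the bin with the flap closed, and the tin, jar and punnet have not moved.

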